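# Clear the tamping block and spring the touch-latch hatch

## Task

Without lifting it, push the clear acrylic tamping block off the white hatch of the accessory case until its base stands fully on the blue mat beside the hatch. Then press down on the orange dot of the hatch until its touch latch lets go, and let the hatch spring ajar. Leave the hatch ajar as the spring sets it, and leave everything else on the bench where it stands.

Things in the scene. Friction and masses are not known exactly. Their poses are not given: they have to be found in the camera images.
- case: Low case fixed on the bench, blue walls, grey top, 220 (x) x 460 (y) x 90 mm high. Origin: centre of its underside; z up, x away from the robot. The white hatch, 170 (x) x 156 (y) mm, is in the middle of its top, hinged at its far (+x) edge; fixed flat decks from 81 to 230 mm along +y and -y. Deck height 90 mm, closed hatch top 91.5 mm (a 1.5 mm step down on to the deck).
- hatch (a joint): Hatch angle (rad) about its hinge (along the case's y, 85 mm to the +x side of the case's centre, 86.5 mm up). 0 shut, negative pressed in, positive ajar. Pressed at the dot (about 6 to 7 N) it lets go about 5 mm down (-0.035); stop 9 mm down (-0.06). Once the finger withdraws, the spring lifts it within 1 s to rest at about 0.3 (dot 45 mm higher). It does not latch again.
- hatch_pad (a point): Centre of the flush orange dot, 30 mm across, on top of the hatch: 60 mm from the case's centre towards -x (25 mm in from the hatch's near edge). Moves with the hatch.
- tamper: Loose clear acrylic tamping block that starts standing on the closed hatch: a square plate 60 x 60 x 22 mm with a steel neck and a black round knob, 24 mm across, on top, 50 mm high in all; 0.11 to 0.22 kg. Origin: centre of its underside; x and y along its sides, z up.
- mat: Thin blue square mat, 100 x 100 mm and under 1 mm thick (nothing to catch on), on the deck on one side of the hatch (either side). Origin: its centre, at deck height; its sides are parallel to the case's. Its centre is 160 mm from the case's centre along the case's +y or -y.
- boat: Loose stainless steel weighing boat, an open dish about 74 x 52 x 19 mm, standing on the deck on the other side of the hatch. Origin: centre of its underside. Leave alone.
- cylinder: Loose tall glass graduated cylinder, 230 mm high, foot 72 mm across, standing on the bench to the left (+y). Origin: centre of its underside. Leave alone.
- tray: Loose ribbed green plastic capsule loading tray, 160 x 120 x 22 mm, on the bench to the left. Origin: centre of its underside. Leave alone.
- jar_b: Loose amber bottle, 54 mm across and 120 mm high, on the bench to the left of the case. Origin: centre of its underside. Leave alone.
- mortar: Loose white ceramic mortar, 100 mm across and 70 mm high, on the bench to the right of the case. Origin: centre of its underside. Leave alone.
Not all that is in view belongs to the job. Several things have the shape of the tamper; the one meant has the colours described above.

How it is judged (in metres and radians):
On the way, in this order (a step that is already met when the one before it is completed fails the run):
1. the block stands on the blue mat while the hatch is still shut (horizontal distance between tamper and mat below 0.03 m and z of tamper in the frame of case below 0.0935 m and angle between tamper's own z axis and vertical below 0.06 rad and value of joint hatch below 0.03 rad), for 0.2 s.
2. the hatch is pressed in (value of joint hatch below -0.015 rad).
3. the hatch has sprung ajar (value of joint hatch above 0.2 rad), for 0.2 s.
At the end, for the whole second after the job is handed in: The hatch rests ajar between 0.2 and 0.45 rad, and the tamping block stands upright and still on the deck with its centre within 30 mm of the mat's centre; the boat is within 15 mm of where it stood (value of joint hatch between 0.2 and 0.45 rad and horizontal distance between tamper and mat below 0.03 m and z of tamper in the frame of case between 0.086 and 0.0935 m and angle between tamper's own z axis and vertical below 0.06 rad and linear speed of tamper below 0.02 m/s and distance of boat from where it was at the start of the episode below 0.015 m); the robot touches nothing.
It fails at once if the tamping block is lifted (more than about 12 mm) or tipped (z of tamper in the frame of case above 0.104 m or angle between tamper's own z axis and vertical above 0.4 rad).
It fails at once if the weighing boat is moved more than 15 mm (distance of boat from where it was at the start of the episode above 0.015 m).
It fails at once if another bystander is moved more than 20 mm or tipped over (distance of any of cylinder, tray, jar_b, mortar from where it was at the start of the episode above 0.02 m or angle between cylinder's own z axis and vertical above 0.3 rad).
It also fails if it takes over 48 s, if anything falls off the work surface, if the arm or the gripper's body presses on something with over 40 N, if the wrist force passes 120 N, or if a joint passes its speed limit or range.

## Robot

A 7-joint arm with a two-finger parallel gripper is mounted at the origin on the work surface. World frame = base frame: x ahead of the robot, y to its left, z up, the work surface at z = 0. Lengths are in m, angles in degrees, forces in N, time in s.
With the tool pointing down it reaches from about 0.425 to 0.875 m from the base axis. Payload 4.7 kg.
Tool frame: the origin (TCP) lies on the front face of the gripper's body, between the roots of the fingers; the fingertips stand 70 mm ahead of it and the grasp point (between the pads) lies 51 mm ahead of it; z points along the fingers, x is the direction in which the jaws open and shut, and the axes are right-handed (so a half turn about z gives the same grasp; the last joint's range is limited). The gripper opens to 87 mm and grips with 3 to 60 N. Pads are 19 mm wide; open, the fingers measure 117 mm over their backs; the gripper's body (75 mm by 190 mm) begins 51 mm behind the grasp point.
Start: joints at [70.422, 18.392, -4.016, 83.108, 1.295, 78.541, -3.26], TCP at [0.226, -0.609, 0.292] pointing down, gripper open.
Joint ranges: [-163.93, 163.93], [-17.29, 119.83], [-79.2, 71.16], [3.27, 140.29], [-89.18, 269.18], [5.43, 117.66], [-154.24, 154.24]. Speed limits (degrees/s): [147.25, 147.25, 180, 180, 180, 180, 180].

## Interface

Orientations are given as [roll, pitch, yaw] about the fixed x, y, z axes, in that order (R = Rz(yaw) Ry(pitch) Rx(roll)).
In Python, from cell import * gives the robot as it stands. The module is installed in compiled form; this text tells all that it offers.
- The arm moves only by the shell command python3 -m crank 'ROWS' [FORCE]. ROWS is JSON, a list of rows, each a list of 7 numbers: the finger opening in mm, from 0 to 87, then the shift along the world's x, y, z in mm, then the turn, a rotation vector about the world's x, y, z in degrees. In form: [[gripper, dx, dy, dz, wx, wy, wz], ...]. A call has 1 to 8 rows; each row is the pose to reach, as a shift and turn from the pose measured when the call began; what a row does not reach only later rows make up. A row lasts 1/10 s, in which the tool goes at most 50 mm and 8.59 degrees, less where a joint would pass 70% of its speed; a pose out of reach is approached as far as the arm can. A call with a gripper value outside its range is refused whole. The fingers move at their own pace and stop on an object; FORCE is the grip in N (left out, the last holds). Time passes only in rows, so rows that repeat a pose let the fingers close. It gives the time, the measured TCP pose, the force and the opening at its end, in the units of the state.
- get_obs(): the state, without advancing time (a new reading comes with each control period).
- read_camera(name): name is "scene" or "top"; returns a dict with "img" (420x560x3 uint8, red, green, blue), "K" (3x3 intrinsics, pixels), "k1" (the pictures are not rectified: a ray, as slopes to the right and down, at radius r is drawn at 1 + k1 r^2 times it, then the intrinsics apply), "cam_to_world" (4x4, takes a point from camera to world coordinates). Camera axes: x right, y down, z forward; pixel columns grow to the right and rows downward; lengths in m; the calibration is good to about 2 mm. A picture is of the moment at which its call begins. There is no depth.
- sign_off(): hands the job in, once; it reports no verdict.
The state is a dict: "time_s": time; "qpos": joint angles; "joint_velocities": joint speeds; "effort": joint torques, N m; "tool_pos": TCP position; "tool_rot": TCP orientation; "force": force on the tool from outside, world axes, zero at the start; "wrist_torque": the same for the moment, N m; "grip_width": finger opening in m.
Only numpy, scipy, OpenCV 4.12 (cv2) and the standard library are available. Lean on these libraries where they do the work, as an engineer would, in place of code of your own. Each camera call takes 0.05 s, during which the arm holds its last target.

## Working session

There is one attempt and no reset: what is moved stays moved. The work goes in short steps, Python scripts to look and compute and a shell command to move; the robot and the scene stay as the last step left them, time stands still between calls to the robot, and variables do not carry over. Pictures are saved under pics/ and viewed, and the job is handed in when it is done.

```bash
mkdir -p pics; python3 - <<'E'
from cell import *
import cv2
o=get_obs();print(o)
for n in("scene","top"):
    c=read_camera(n);cv2.imwrite(f"pics/{n}0.png",c["img"][:,:,::-1]);print(n,c["K"],c["k1"],c["cam_to_world"])
E
```

```text
{'time_s': 0.0, 'qpos': array([70.42225843, 18.43749603, -4.01677866, 83.17451412,  1.29560643,
       78.5392969 , -3.26024386]), 'joint_velocities': array([ 0.01820345,  0.04223368, -0.05083831, -0.00291841,  0.03775136,
        0.1450733 ,  0.00476166]), 'effort': array([-4.85949731e-04, -4.91293502e+01, -4.04026229e-01, -3.12523592e+01,
       -6.37664529e-02,  4.39361797e-02,  1.47004666e-04]), 'tool_pos': array([ 0.22624378, -0.60891549,  0.29118267]), 'tool_rot': array([ 1.79994120e+02,  1.06027285e-01, -6.96114622e+01]), 'force': array([-1.19285509, -0.10277568,  0.5345506 ]), 'wrist_torque': array([ 0.00273786, -0.04585419,  0.00493308]), 'grip_width': 0.0864990699769606}
scene [[485.43992996   0.         280.55742779]
 [  0.         485.43992996 210.95026749]
 [  0.           0.           1.        ]] -0.029104000894213566 [[ 0.16423525  0.73195401 -0.66126403  1.60823619]
 [ 0.98641312 -0.11915315  0.11310033 -0.12498271]
 [ 0.00399254 -0.67085457 -0.74157819  1.28092617]
 [ 0.          0.          0.          1.        ]]
top [[515.77853708   0.         273.70108481]
 [  0.         515.77853708 203.11795099]
 [  0.           0.           1.        ]] -0.13444108551772024 [[ 2.74969691e-02 -9.89271979e-01  1.43474278e-01  3.70345976e-01]
 [-9.99611520e-01 -2.78656468e-02 -5.60493742e-04  2.93227964e-02]
 [ 4.55248430e-03 -1.43403129e-01 -9.89653888e-01  1.50597412e+00]
 [ 0.00000000e+00  0.00000000e+00  0.00000000e+00  1.00000000e+00]]
```

View pics/scene0.png

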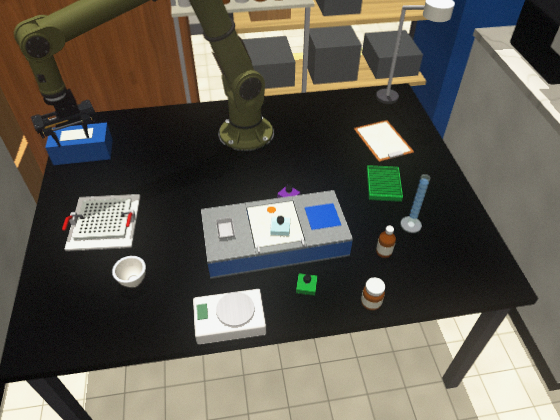

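View pics/top0.png

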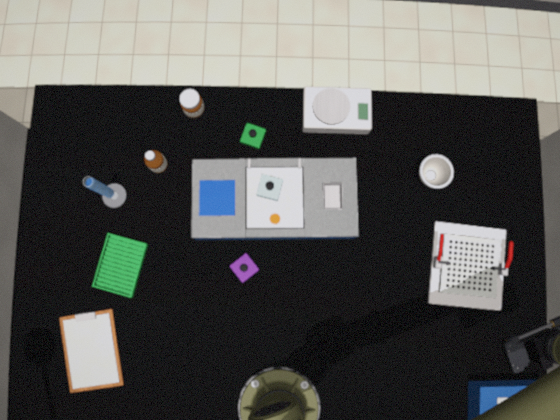

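```bash
cat > h.py <<'E'
from cell import *
import cv2, numpy as np
def ray(c,p):
    u=cv2.undistortPoints(np.array(p,float).reshape(-1,1,2),c["K"],np.array([c["k1"],0,0,0.]))[:,0]
    T=c["cam_to_world"]; d=np.c_[u,np.ones(len(u))]@T[:3,:3].T
    return T[:3,3],d
def onz(c,p,z):
    o,d=ray(c,p); return o+d*((z-o[2])/d[:,2])[:,None]
def tri(c1,p1,c2,p2):
    o1,d1=ray(c1,[p1]);o2,d2=ray(c2,[p2]);d1=d1[0]/np.linalg.norm(d1);d2=d2[0]/np.linalg.norm(d2)
    s=np.linalg.lstsq(np.c_[d1,-d2],o2-o1,rcond=None)[0]
    a=o1+s[0]*d1;b=o2+s[1]*d2
    return (a+b)/2,np.linalg.norm(a-b)
def blob(img,lo,hi,box=None):
    h=cv2.cvtColor(img,cv2.COLOR_RGB2HSV);m=cv2.inRange(h,lo,hi)
    if box: 
        k=np.zeros_like(m);x0,y0,x1,y1=box;k[y0:y1,x0:x1]=1;m=m*k
    n,l,s,ce=cv2.connectedComponentsWithStats(m)
    i=1+np.argmax(s[1:,4]);cs,_=cv2.findContours((l==i).astype(np.uint8),0,2)
    return ce[i],s[i],cv2.minAreaRect(max(cs,key=len)),l==i
E
python3 - <<'E'
from h import *
t=read_camera("top");s=read_camera("scene")
a=cv2.resize(t["img"][145:250,180:370],None,fx=4,fy=4,interpolation=cv2.INTER_CUBIC)
b=cv2.resize(s["img"][175:280,190:360],None,fx=4.4,fy=4.4,interpolation=cv2.INTER_CUBIC)
cv2.imwrite("pics/ct.png",a[:,:,::-1]);cv2.imwrite("pics/cs.png",b[:,:,::-1])
P={}
for n,lo,hi,bt,bs in [("dot",(8,150,150),(22,255,255),(240,150,310,240),(240,180,310,250)),("mat",(105,150,100),(125,255,255),(195,175,240,220),(300,190,345,232)),("knob",(0,0,0),(179,255,70),(255,175,285,200),(270,208,292,228))]:
    A=blob(t["img"],lo,hi,bt);B=blob(s["img"],lo,hi,bs)
    print(n,A[0],A[1],A[2],B[0],B[1]);print(tri(t,A[0],s,B[0]))
    if n=="mat": 
        for q in cv2.boxPoints(A[2]): print(onz(t,[q],.09))
E
```

```text
dot [274.57692308 218.36538462] [271 215   8   8  52] ((274.5, 218.5), (7.0, 7.0), 90.0) [270.95121951 209.31707317] [267 207   9   6  41]
(array([0.5333182 , 0.02569805, 0.0893885 ]), np.float64(0.0015487158465348739))
mat [216.51790393 197.46637555] [ 200  181   34   34 1145] ((216.5, 197.5), (33.0, 33.0), 90.0) [322.29535232 216.05997001] [305 204  36  25 667]
(array([0.58760398, 0.18864036, 0.08654252]), np.float64(0.0005869115526559761))
[[0.63232767 0.23637522 0.09      ]]
[[0.63483021 0.14388777 0.09      ]]
[[0.54204061 0.14026219 0.09      ]]
[[0.53941073 0.23186937 0.09      ]]
knob [269.29032258 185.29032258] [267 183   6   6  31] ((269.5, 185.5), (5.0, 5.0), 90.0) [280.32432432 219.78378378] [278 217   6   7  37]
(array([0.61846093, 0.04277141, 0.12972227]), np.float64(0.0018898384870136913))
```

View pics/ct.png

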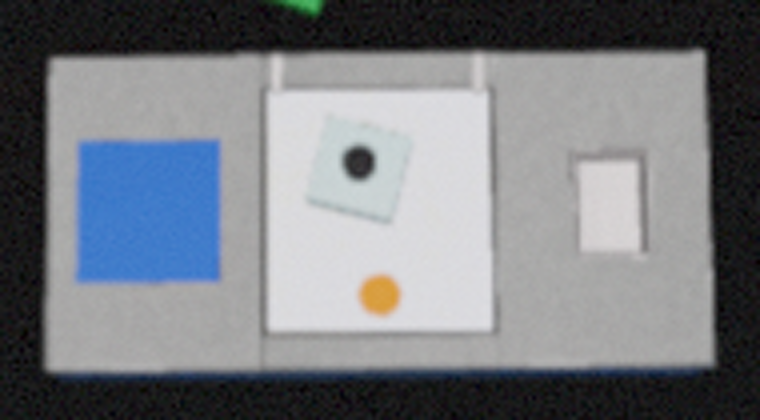

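View pics/cs.png

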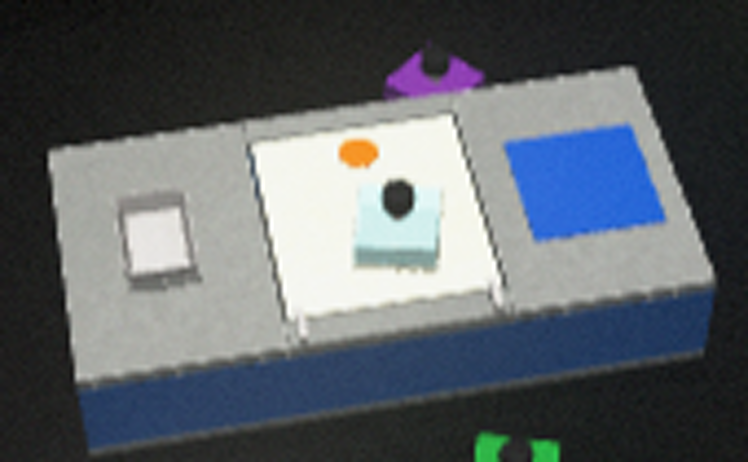

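Candidates with the tamper's shape, in the top view: green (253,135), purple (244,267), and the clear pale block with the black knob on the white hatch (269,187). The last one fits: it is clear, has a black knob and stands on the hatch, and the enlarged crops confirm it. The mat is on the +y side at (216,197) and the boat is on the -y side at (333,196). Next I'll refine the yaws.

```bash
python3 - <<'E'
from h import *
t=read_camera("top")
# mat edges
def edges(m,z):
    c,_=cv2.findContours(m.astype(np.uint8),0,1);c=max(c,key=len)[:,0].astype(float)
    w=onz(t,c,z)[:,:2]*1000
    return cv2.minAreaRect(w.astype(np.float32))
A=blob(t["img"],(105,150,100),(125,255,255),(195,175,240,220));print("mat",edges(A[3],.09))
h=cv2.cvtColor(t["img"],cv2.COLOR_RGB2HSV)
# deck (grey/white together)
m=cv2.inRange(t["img"],(90,90,90),(255,255,255));m[:152]=0;m[245:]=0;m[:,:186]=0;m[:,365:]=0
m|=(A[3]*255).astype(np.uint8); m=cv2.morphologyEx(m,cv2.MORPH_CLOSE,np.ones((5,5)))
print("deck",edges(m>0,.09))
# hatch: bright
# block: pale teal saturation
cr=h[170:205,250:290];print(np.unique(cr[...,0][cr[...,1]>15],return_counts=True))
m2=cv2.inRange(h,(75,12,60),(105,120,255));k=np.zeros_like(m2);k[168:206,248:292]=1;m2*=k
m2=cv2.morphologyEx(m2,cv2.MORPH_OPEN,np.ones((2,2)))
m2=cv2.morphologyEx(m2,cv2.MORPH_CLOSE,np.ones((7,7)))
print("block@top",edges(m2>0,.1135), m2.sum()/255)
b=cv2.boxPoints(edges(m2>0,.1135));print(b)
m3=cv2.inRange(t["img"],(150,140,130),(255,255,255))
E
```

```text
mat ((587.1682739257812, 188.3020782470703), (93.88037109375, 92.54105377197266), 2.202068328857422)
deck ((592.6010131835938, 27.06549072265625), (224.74009704589844, 463.90411376953125), 2.2136826515197754)
(array([ 23,  86,  90,  92,  93,  94,  95,  96,  97,  98,  99, 100, 101,
       102, 103, 104, 105, 108, 110, 113, 115, 132, 135, 140, 143, 145,
       150, 162], dtype=uint8), array([ 1,  1,  8,  3, 10,  4, 13,  2,  1,  4,  1,  1,  1,  2,  1,  1,  1,
        1,  1,  1,  1,  1,  2,  1,  2,  1,  1,  1]))
block@top ((613.17626953125, 38.37565994262695), (57.82746124267578, 58.65948486328125), 77.3409423828125) 425.0
[[578.2231    16.592367]
 [635.4566     3.737196]
 [648.12946   60.15895 ]
 [590.89594   73.01412 ]]
```

```bash
python3 -m crank '[[60,24,37,0,0,0,4],[40,47,74,0,0,0,7],[26,71,111,0,0,0,11],[26,94,148,0,0,0,14],[26,118,184,0,0,0,18],[26,141,221,0,0,0,21],[26,165,258,0,0,0,25],[26,188,295,0,0,0,28]]' 20
```

```text
time_s: 1.05
tool_pos: [0.415, -0.3125, 0.2919]
tool_rot: [180.0, 0.0, -41.5]
force: [0.3, 0.4, -0.5]
grip_width: 0.0319
```

```bash
python3 -m crank '[[26,24,37,0,0,0,4],[26,47,74,0,0,0,7],[26,71,111,0,0,0,11],[26,94,148,0,0,0,14],[26,118,184,0,0,0,18],[26,141,221,0,0,0,22],[26,165,258,-5,0,0,25],[26,188,293,-20,0,0,29]]'
```

```text
time_s: 1.85
tool_pos: [0.6047, -0.0177, 0.2733]
tool_rot: [-180.0, -0.2, -12.3]
force: [1.1, -0.0, 0.6]
grip_width: 0.026
```

```bash
python3 -m crank '[[26,0,0,-25,0,0,0],[26,0,0,-45,0,0,0],[26,0,0,-65,0,0,0],[26,0,0,-75,0,0,0],[26,0,0,-75,0,0,0]]'
python3 - <<'E'
from h import *
for n,(x,y,X,Y) in (("top",(180,100,370,250)),("scene",(190,150,360,280))):
    c=read_camera(n);cv2.imwrite(f"pics/{n}1.png",cv2.resize(c["img"][y:Y,x:X],None,fx=4,fy=4,interpolation=2)[:,:,::-1])
print(get_obs()["tool_pos"],get_obs()["tool_rot"],get_obs()["force"])
E
```

```text
time_s: 2.35
tool_pos: [0.6038, -0.0179, 0.1968]
tool_rot: [180.0, -0.0, -12.3]
force: [0.2, 0.5, 0.5]
grip_width: 0.0258
[ 0.60503441 -0.01775468  0.19905948] [-179.97713391   -0.23640289  -12.34691869] [-0.1184839  -0.18966974  0.22221733]
```

View pics/scene1.png

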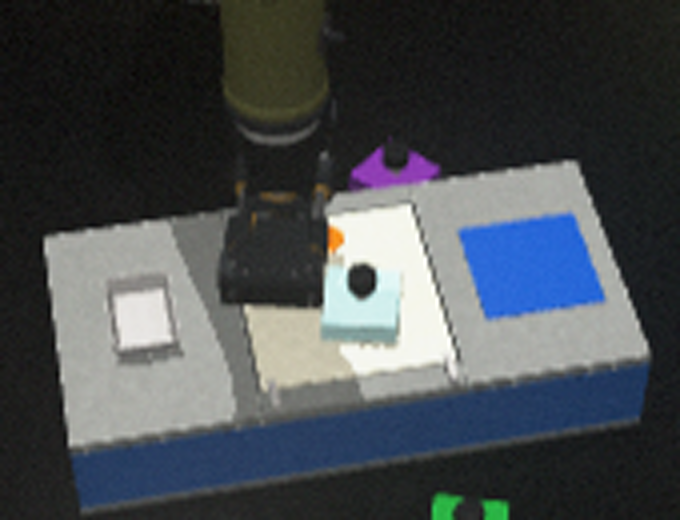

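View pics/top1.png

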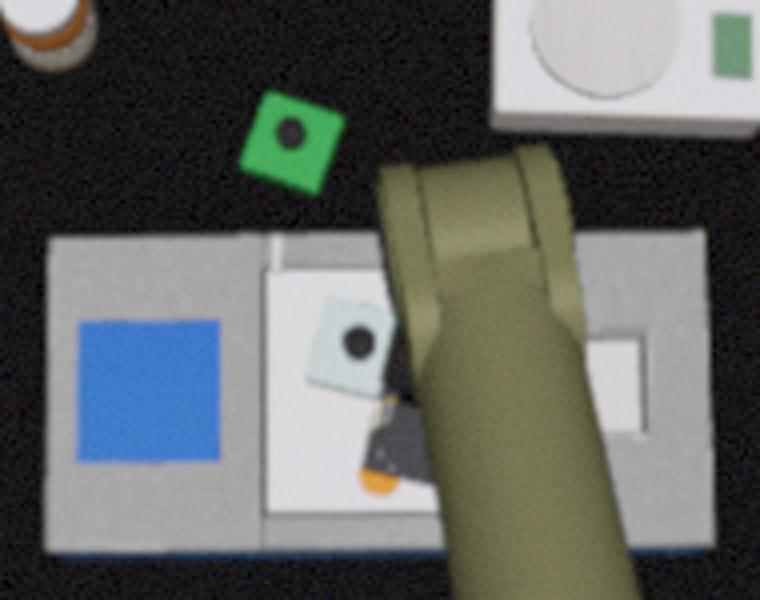

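```bash
python3 -m crank '[[26,0,0,-15,0,0,0],[26,0,0,-30,0,0,0],[26,0,0,-31,0,0,0],[26,0,0,-31,0,0,0]]'; python3 -m crank '[[26,2,8,0,0,0,0],[26,4,16,0,0,0,0],[26,5,20,0,0,0,0],[26,5,25,0,0,0,0],[26,4,31,0,0,0,1],[26,3,38,0,0,0,1.5],[26,2,45,0,0,0,2],[26,1,52,0,0,0,3]]'
python3 - <<'E'
from h import *
for n,(x,y,X,Y) in (("top",(180,100,370,250)),("scene",(190,150,360,280))):
    c=read_camera(n);cv2.imwrite(f"pics/{n}2.png",cv2.resize(c["img"][y:Y,x:X],None,fx=4,fy=4,interpolation=2)[:,:,::-1])
E
```

```text
time_s: 2.85
tool_pos: [0.6045, -0.0178, 0.1671]
tool_rot: [-180.0, -0.1, -12.3]
force: [0.2, -0.5, -0.6]
grip_width: 0.0262
time_s: 3.65
tool_pos: [0.6054, 0.0348, 0.1672]
tool_rot: [-180.0, -0.1, -9.3]
force: [-0.1, -1.5, 0.0]
grip_width: 0.0259
```

View pics/scene2.png

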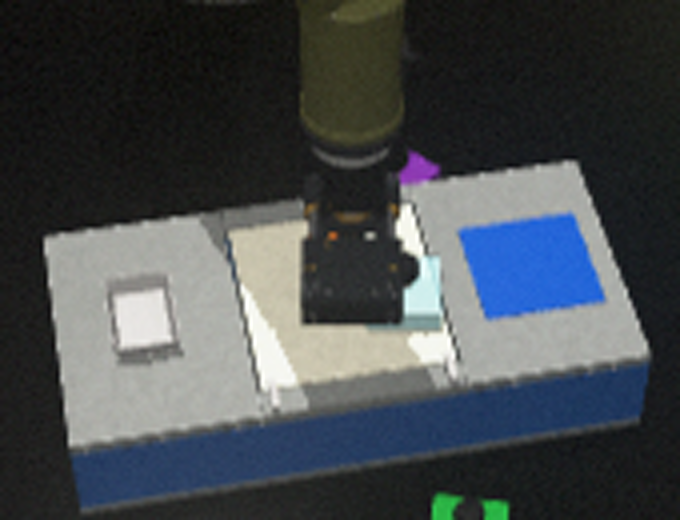

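View pics/top2.png

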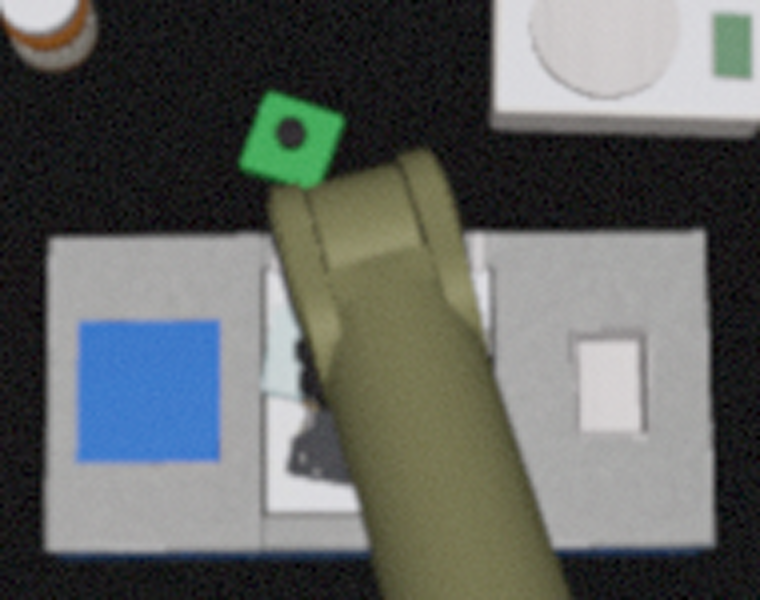

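Two-finger pushing tracks well: the block has slid flat to the hatch's mat-side edge at about (410,290) in the scene crop. I'll keep pushing over the step.

```bash
python3 -m crank '[[26,-1,8,0,0,0,1],[26,-2,16,0,0,0,2],[26,-4,24,0,0,0,3],[26,-5,32,0,0,0,4],[26,-6,40,0,0,0,5],[26,-8,48,0,0,0,6],[26,-9,56,0,0,0,7],[26,-10,64,0,0,0,8]]'
python3 - <<'E'
from h import *
for n,(x,y,X,Y) in (("top",(180,100,370,250)),("scene",(190,150,360,280))):
    c=read_camera(n);cv2.imwrite(f"pics/{n}3.png",cv2.resize(c["img"][y:Y,x:X],None,fx=4,fy=4,interpolation=2)[:,:,::-1])
E
```

```text
time_s: 4.55
tool_pos: [0.5948, 0.1011, 0.167]
tool_rot: [-179.9, -0.1, -1.1]
force: [-0.0, 0.1, -0.5]
grip_width: 0.026
```

View pics/scene3.png

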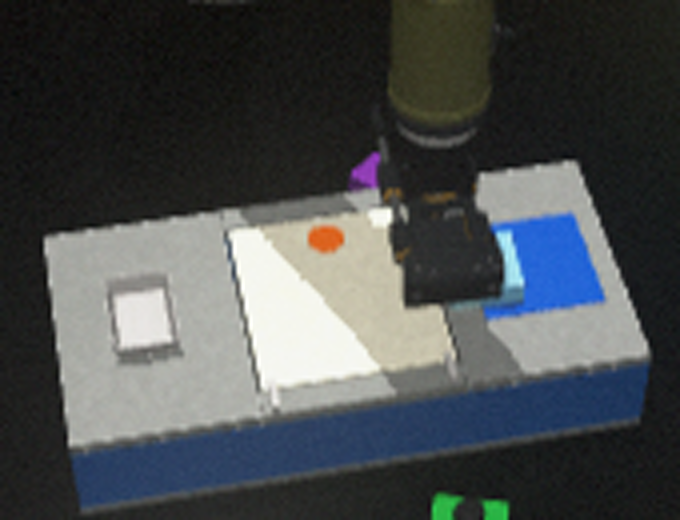

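View pics/top3.png

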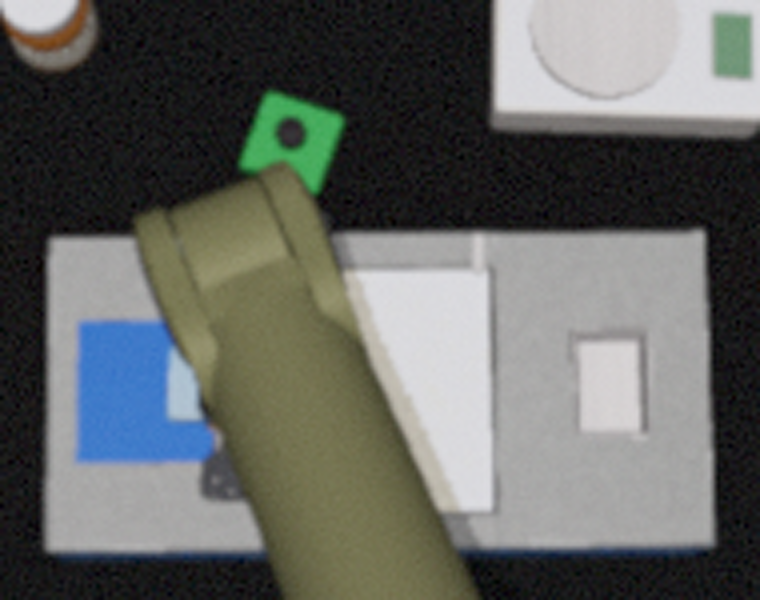

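```bash
python3 -m crank '[[26,-1,8,0,0,0,1],[26,-3,16,0,0,0,2],[26,-4,24,0,0,0,3],[26,-6,31,0,0,0,3],[26,-7,37,0,0,0,3],[26,-8,42,0,0,0,3],[26,-8,45,0,0,0,3],[26,-8,46,0,0,0,3]]'
python3 -m crank '[[26,0,-15,0,0,0,0],[26,0,-40,0,0,0,0],[26,0,-60,20,0,0,0],[15,-10,-80,60,0,0,0],[0,-30,-110,80,0,0,0],[0,-50,-150,80,0,0,0],[0,-55,-190,80,0,0,0],[0,-55,-220,80,0,0,0]]'
python3 - <<'E'
from h import *
for n,(x,y,X,Y) in (("top",(180,100,370,250)),("scene",(190,150,360,280))):
    c=read_camera(n);cv2.imwrite(f"pics/{n}4.png",cv2.resize(c["img"][y:Y,x:X],None,fx=4,fy=4,interpolation=2)[:,:,::-1])
E
```

```text
time_s: 5.45
tool_pos: [0.5864, 0.1488, 0.1671]
tool_rot: [-179.8, -0.1, 2.0]
force: [0.4, -0.3, 0.7]
grip_width: 0.0262
time_s: 6.25
tool_pos: [0.5301, -0.0758, 0.2477]
tool_rot: [180.0, -0.1, 1.8]
force: [1.1, -0.0, -0.4]
grip_width: 0.0014
```

View pics/scene4.png

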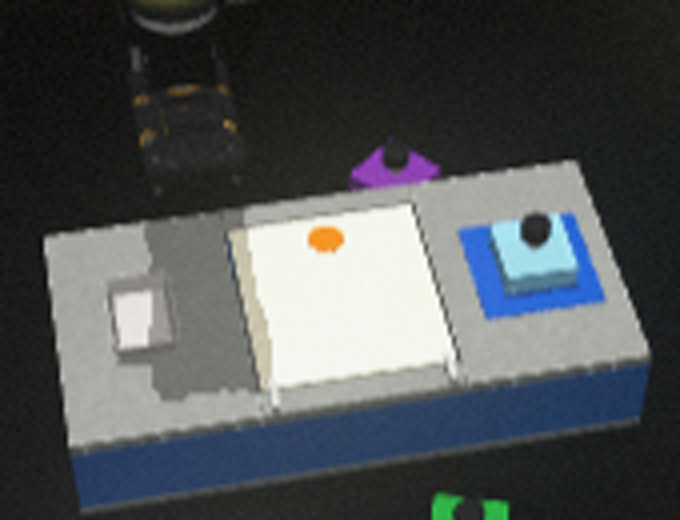

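View pics/top4.png

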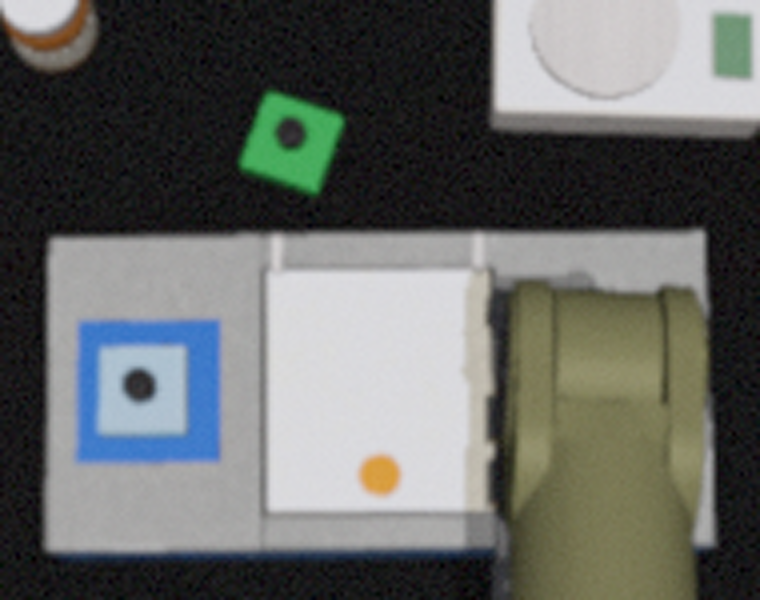

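The block stands fully on the mat: plate at about (142,390) in the top crop, with blue margin on all sides. I'll measure it and refine the dot.

```bash
python3 - <<'E'
from h import *
t=read_camera("top");s=read_camera("scene")
A=blob(t["img"],(0,0,0),(179,255,70),(208,188,222,204));B=blob(s["img"],(0,0,0),(179,255,80),(316,200,332,214));print(A[0],B[0],tri(t,A[0],s,B[0]))
A=blob(t["img"],(8,120,120),(22,255,255),(240,200,310,240));B=blob(s["img"],(5,120,120),(22,255,255),(255,195,290,230));print(A[0],B[0],tri(t,A[0],s,B[0]),onz(t,[A[0]],.0915))
print(get_obs()["tool_pos"])
E
```

```text
[214.4516129  195.70967742] [323.56410256 206.92307692] (array([0.58584582, 0.19001239, 0.12875648]), np.float64(0.001155086777316318))
[274.6  218.25] [270.93333333 209.37777778] (array([0.53363103, 0.02561725, 0.0894438 ]), np.float64(0.0014963420115481922)) [[0.53329819 0.02488167 0.0915    ]]
[ 0.53113846 -0.07289547  0.24716971]
```

```bash
python3 -m crank '[[0,1,35,0,0,0,0],[0,2,70,0,0,0,0],[0,3,99,0,0,0,0],[0,3,99,-30,0,0,0],[0,3,99,-60,0,0,0],[0,3,99,-78,0,0,0],[0,3,99,-80,0,0,0],[0,3,99,-80,0,0,0]]'
```

```text
time_s: 7.25
tool_pos: [0.5341, 0.0271, 0.1673]
tool_rot: [-179.8, -0.1, 1.9]
force: [-0.3, -0.2, 0.9]
grip_width: 0.0005
```

```bash
python3 -m crank '[[0,0,-1,-3,0,0,0],[0,0,-1,-6,0,0,0],[0,0,-1,-8,0,0,0],[0,0,-1,-10,0,0,0],[0,0,-1,-11,0,0,0],[0,0,-1,-12,0,0,0],[0,0,-1,-12,0,0,0]]'
```

```text
time_s: 7.95
tool_pos: [0.535, 0.0264, 0.1576]
tool_rot: [-179.8, -0.2, 1.9]
force: [-3.6, -0.4, 11.5]
grip_width: 0.0007
```

```bash
python3 -m crank '[[0,0,0,-2,0,0,0],[0,0,0,-4,0,0,0],[0,0,0,-4,0,0,0]]'
```

```text
time_s: 8.25
tool_pos: [0.5352, 0.0264, 0.155]
tool_rot: [-179.9, -0.2, 1.9]
force: [-3.5, -0.2, 7.6]
grip_width: 0.0004
```

```bash
python3 -m crank '[[0,-3,0,40,0,0,0],[0,-6,0,85,0,0,0],[0,-10,-20,110,0,0,0],[0,-10,-60,110,0,0,0],[0,-10,-100,110,0,0,0],[0,-10,-140,110,0,0,0],[0,-10,-180,110,0,0,0],[0,-10,-200,110,0,0,0]]'
python3 -m crank '[[0,0,-30,0,0,0,0],[0,0,-60,0,0,0,0],[0,0,-80,0,0,0,0],[0,0,-80,0,0,0,0],[0,0,-80,0,0,0,0]]'
python3 - <<'E'
from h import *
for n,(x,y,X,Y) in (("top",(180,100,370,250)),("scene",(190,150,360,280))):
    c=read_camera(n);cv2.imwrite(f"pics/{n}5.png",cv2.resize(c["img"][y:Y,x:X],None,fx=4,fy=4,interpolation=2)[:,:,::-1])
t=read_camera("top");s=read_camera("scene")
A=blob(t["img"],(0,0,0),(179,255,70),(208,188,222,204));B=blob(s["img"],(0,0,0),(179,255,80),(316,200,332,214));print(A[0],B[0],tri(t,A[0],s,B[0]))
A=blob(t["img"],(8,120,120),(22,255,255),(240,190,310,240));B=blob(s["img"],(5,120,120),(22,255,255),(255,170,290,230));print(A[0],B[0],tri(t,A[0],s,B[0]))
E
```

```text
time_s: 9.05
tool_pos: [0.5244, -0.1784, 0.2651]
tool_rot: [-180.0, -0.2, 1.6]
force: [0.5, -0.9, 0.1]
grip_width: 0.0003
time_s: 9.55
tool_pos: [0.5246, -0.2574, 0.2651]
tool_rot: [-179.9, -0.2, 1.6]
force: [-0.3, 1.8, -0.1]
grip_width: 0.0001
[214.36666667 195.63333333] [323.5  206.85] (array([0.58593492, 0.18997391, 0.12924015]), np.float64(0.0007088614826779819))
[274.56923077 213.47692308] [271.30769231 202.17307692] (array([0.5415325 , 0.02614603, 0.13261644]), np.float64(0.001414569204408263))
```

View pics/scene5.png

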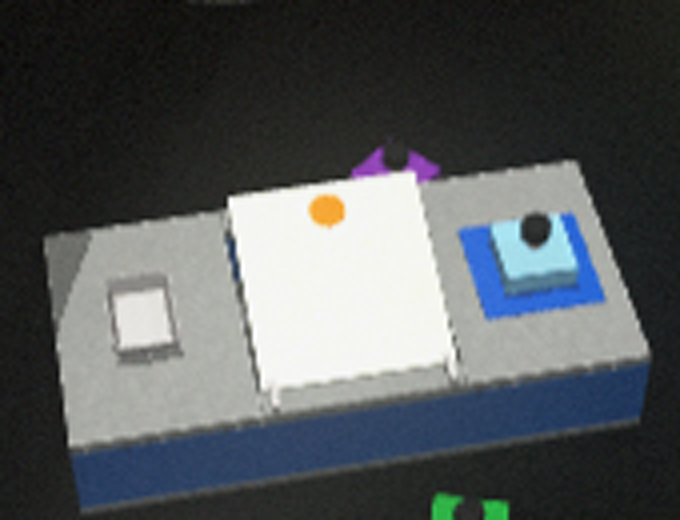

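View pics/top5.png

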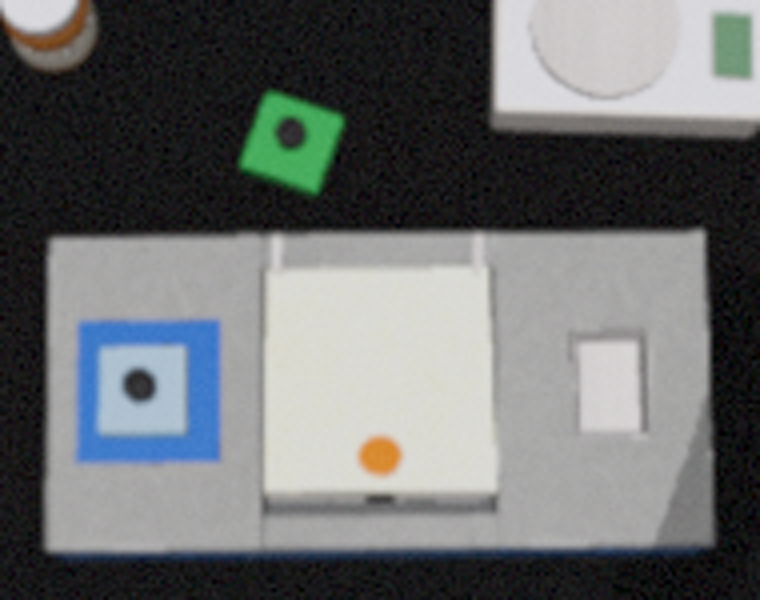

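The hatch is ajar: the dot in the top crop moved from (380,475) to (380,456), and triangulates 43 mm higher. The block stands centred on the mat, the boat hasn't moved, and the arm is clear.

```bash
python3 -m crank '[[0,0,0,0,0,0,0],[0,0,0,0,0,0,0],[0,0,0,0,0,0,0]]'; python3 - <<'E'
from cell import *
print(sign_off())
E
```

```text
time_s: 10.05
tool_pos: [0.525, -0.2561, 0.2655]
tool_rot: [-180.0, -0.2, 1.8]
force: [-0.3, 0.5, -0.2]
grip_width: 0.0005
the job is handed in; nothing more can be done
None
```

The block is on the blue mat and the hatch is ajar; I handed the job in at about 10 s, and no verdict was reported. I pushed the block flat across the hatch with two fingertips. Then I pressed the orange dot with the closed fingers to about 6.5 mm down and drew the arm clear.

**Last checks:**
- **Block:** its knob centre triangulates to (0.586, 0.190), about 2 mm from the mat's centre. The knob height of 129 mm means it stands upright on the deck, and blue margin shows on all four sides.
- **Hatch:** the dot sits 43 mm higher than when shut, about 0.3 rad.
- **Boat:** it looks unmoved in both views. I compared pictures only and did not measure it.
- **Other bystanders:** I did not measure the cylinder, tray, jar or mortar again. The arm stayed clear of them on every move.

**Disagreement:** the press read up to 11.5 N, more than the stated 6 to 7 N. The reading fell to 7.6 N as the finger went deeper, about when the latch let go. No other check failed.

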